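Park the sample mixer heavy side down

TASK

Seat the steel ballast block flat and fully home in the pocket of the mixer's base, so that the mixer cannot rock, and let go of it. Then take the crank's black handle and turn the sealed drum round, half a turn or more, to find its heavy side by feel; bring that heavy side straight down (within about 20 degrees) and finish while still gripping the crank handle, keeping it there. Leave the other things on the bench where they are.

Things in the scene. Friction and masses are not known exactly. Their poses are not given: they have to be found in the camera images.
- stand: Hand-cranked mixer fixed to the bench: grey base plate 150 (x) x 390 (y) x 14 mm, origin at the centre of its underside, z up. Along its own y: white bearing housing (y -190 to -135 mm, 90 mm wide, up to 195 mm high), closed aluminium drum (y -130 to -65, diameter 116), steel crank arm (y -65 to -57) with a pin towards +y that carries the black handle; the pocket near the +y end.
- drum_axis (a point): Point on the level axis of drum and crank, 150 mm above the bench, at stand (0, 0.005, 0.150): the centre of the crank handle's circle. The axis runs along stand y. The drum's bearing drags with about 0.185 N m all round, so it stays where it is left; compare turning one way and the other to tell weight from drag. Crank arm, pin and handle are balanced by themselves. Axes as the stand's.
- pocket (a point): Centre of the floor of the rectangular pocket in the base plate, at stand (0, 0.140, 0.004). The pocket is 54 mm (stand x) by 84 mm (stand y) and 10 mm deep; its floor is 4 mm above the bench. Axes as the stand's.
- ballast: Loose steel ballast block, 0.65 kg: plate 50 (x) x 80 (y) x 18 mm high with a gripping rib on top, 12 mm thick (x), 60 mm long (y) and 24 mm high, 42 mm high in all. Origin at the centre of its underside, z up. Seated, it has 2 mm play on each side; either way round is right.
- drum (a joint): Turn of drum and crank about stand +y, rad, endless; 0: handle straight above the axis; handle offset = 50 mm x (sin in stand x, cos in z). One hidden spot in the drum is heavy, at an unknown angle to the crank, 0.14 to 0.175 N m when level with the axis: at the handle some 3.7 N steady drag, 2.8 to 3.5 N more while the heavy side is lifted, as much less while it comes down.
- crank_grip: Black sleeve handle on the crank pin, diameter 16 mm, 44 mm long, lying along stand y; it spins freely on its pin, so a hand holding it need not turn. Origin at its centre: 50 mm from the drum's axis, at stand y = +0.005 (70 mm clear of the drum's end face), so 100 to 200 mm above the bench.
- vial_a: Capped glass vial, diameter 27, 74 mm high, standing; bystander. Origin under its foot.
- vial_b: Another such vial; bystander.
- beaker: Glass beaker, diameter 70, 85 mm high; bystander. Origin under its foot.
- jar: White jar, diameter 56, 75 mm high; bystander. Origin under its foot.
- tip_box: Grey pipette-tip box, 80 x 120 x 56 mm; bystander. Origin under its centre.
- marker: Black marker pen lying, 125 mm long; bystander. Origin under its centre.

How it is judged:
By the outcome, as a careful person would: the job done as asked, in the order asked, and still so for the second after the job is handed in, while the arm keeps its last pose, push and grip.
It also fails if it takes over 72 s, if anything falls off the work surface, if the arm or the gripper's body presses on something with over 40 N, if the wrist force passes 120 N, or if a joint passes its speed limit or range.

ROBOT

A 7-joint arm with a two-finger parallel gripper is mounted at the origin on the work surface. World frame = base frame: x ahead of the robot, y to its left, z up, the work surface at z = 0. Lengths are in m, angles in rad, forces in N, time in s.
With the tool pointing down it reaches from about 0.425 to 0.8 m from the base axis. Payload 8.3 kg.
Tool frame: the origin (TCP) lies midway between the tips of the shut fingers; the grasp point (between the pads) lies 19 mm behind it; z points along the fingers, y is the line along which they close (so a half turn about z gives the same grasp; the last joint's range is limited). The gripper opens to 85 mm and grips with 20 to 120 N. Pads are 22 mm wide; open, the fingers measure 114 mm over their backs; the gripper's body (76 mm by 85 mm) begins 54 mm behind the grasp point. The pads swing forward as they close: fully open they stand 13 mm farther back than shut.
Start: joints at [1.087, 0.383, 0.016, 1.37, -0.006, 1.388, -0.046], TCP at [0.255, -0.57, 0.231] pointing down, gripper open.
Joint ranges: [-2.95, 2.95], [-0.25, 2.06], [-1.52, 1.56], [0.18, 2.33], [-1.44, 4.58], [0.02, 2.06], [-3.01, 3.01]. Speed limits (rad/s): [2.39, 2.39, 3.01, 3.01, 3.14, 3.14, 3.14].

INTERFACE

Orientations are given as a 3x3 rotation matrix whose columns are the frame's x, y, z axes.
In Python, from rig import ctrl, eyes, ticket gives the robot as it stands.
- The arm moves only by the tool send_rows, never from a script. Its argument "deltas" is a list of rows, each a list of 5 numbers: the opening, from 0 (shut) to 1 (fully open), then the shift along the tool's x, y, z in cm, then the turn about the tool's z in degrees. In form: [[jaw, x, y, z, roll], ...]. A call has 1 to 8 rows; each row is the pose to reach, as a shift and turn from the pose commanded when the call began, along the tool's axes at that moment; what a row does not reach only later rows make up. A row lasts 1/8 s, in which the tool goes at most 62.5 mm and 10.7 degrees, less where a joint would pass 70% of its speed; a pose out of reach is approached as far as the arm can. A call with a gripper value outside its range is refused whole. The fingers move at their own pace and stop on an object; "force" is the grip in N (left out, the last holds). Time passes only in rows, so rows that repeat a pose let the fingers close. It gives the time, the measured TCP pose, the force, the opening and the grip force at its end, in the units of the state.
- ctrl.state(): the state, without advancing time (a new reading comes with each control period).
- eyes.grab_frame(name): name is "scene" or "top" or "wrist"; returns a dict with "image" (384x512x3 uint8, blue, green, red), "range_z" (384x512 float32, m along the optical axis (not along the pixel's ray), 0 where there is no reading), "vfov" (degrees; the focal length in pixels is half the picture's height over the tangent of half this angle, whatever the lens; pixels are square), "cx", "cy" (the principal point, pixels), "R" (3x3) and "t" (3): a world point X has camera coordinates R X + t; the wrist camera has in their place "hand_eye" (4x4, takes a point from camera to tool coordinates, whose origin is the TCP and whose axes are the flange's). Camera axes: x right, y down, z forward; pixel columns grow to the right and rows downward; lengths in m; the calibration is good to about 2 mm. A picture is of the moment at which its call begins: read the wrist's pose just before it.
- ticket.hand_in(): hands the job in; it is judged then, once.
The state is a dict: "t": time; "joints": joint angles; "dq": joint speeds; "effort": joint torques, N m; "eef_pos": TCP position; "ee_rot": TCP orientation; "contact_force": force on the tool from outside, world axes, zero at the start; "torque": the same for the moment, N m; "grip_width": finger opening in m; "gripper_force": force on a finger pad.
Only numpy, scipy, OpenCV 4.12 (cv2) and the standard library are available. Lean on these libraries where they do the work, as an engineer would, in place of code of your own. Each camera call takes 0.05 s, during which the arm holds its last target. There are 200 camera calls.

## Working session

There is one attempt and no reset: what is moved stays moved. The work goes in short steps, Python scripts to look and compute and a tool call to move; the robot and the scene stay as the last step left them, time stands still between calls to the robot, and variables do not carry over. Pictures are saved under pics/ and viewed, at most 10 in all, crops included, and the job is handed in when it is done.

Besides the shell and the picture viewer there is one more tool, called after "Request:" as name(argument=value, ...), one argument or row to a line, values as JSON. send_rows: Moves the arm, as the interface text tells. Its arguments: {"type":"object","properties":{"deltas":{"type":"array"},"force":{"type":"number"}},"required":["deltas"]}

```bash
mkdir -p pics; cat > h.py <<'E'
import numpy as np, cv2
from rig import ctrl, eyes, ticket
def grab(n):
    s=ctrl.state(); f=eyes.grab_frame(n); f['f']=192/np.tan(np.radians(f['vfov'])/2)
    if 'hand_eye' in f:
        T=np.eye(4);T[:3,:3]=s['ee_rot'];T[:3,3]=s['eef_pos'];W=T@f['hand_eye']
        f['R']=W[:3,:3].T; f['t']=-f['R']@W[:3,3]
    return f
def cloud(f):
    v,u=np.mgrid[:384,:512]; z=f['range_z']
    c=np.stack([(u-f['cx'])/f['f']*z,(v-f['cy'])/f['f']*z,z],-1)
    return (c-np.ravel(f['t']))@np.array(f['R'])
def ray(f,u,v,h):
    R=np.array(f['R']);o=-R.T@np.ravel(f['t']);d=R.T@np.array([(u-f['cx'])/f['f'],(v-f['cy'])/f['f'],1]);return o+d*(h-o[2])/d[2]
E
python3 - <<'E'
from h import *
import pickle
F={n:grab(n) for n in('scene','top')}
pickle.dump(F,open('F.pkl','wb'))
cv2.imwrite('pics/a.png',np.hstack([cv2.resize(F[n]['image'],(512,384)) for n in F])[:, :, :][:, :1024])
for n in F: cv2.imwrite(f'pics/{n}.png',cv2.resize(F[n]['image'],(800,600)))
s=ctrl.state();print(s['t'],s['eef_pos'],s['ee_rot'],s['grip_width'])
for n in F:print(n,F[n]['vfov'],F[n]['cx'],F[n]['cy'],-np.array(F[n]['R']).T@np.ravel(F[n]['t']),(F[n]['range_z']>0).mean())
E
```

```text
0.1 [ 0.25513145 -0.57005393  0.23036772] [[ 9.12756046e-01  4.08504367e-01 -7.63746882e-04]
 [ 4.08505079e-01 -9.12754623e-01  1.61199989e-03]
 [-3.86045032e-05 -1.78335713e-03 -9.99998409e-01]] 0.08542186521535011
scene 47.86283040651725 245.20571000073272 196.82960213792398 [1.39286245 0.44187322 0.93614951] 0.9959259033203125
top 42.406865074428964 249.52734054895336 192.18597090179676 [ 0.31849251 -0.01784984  1.44017485] 0.99609375
```

View pics/top.png

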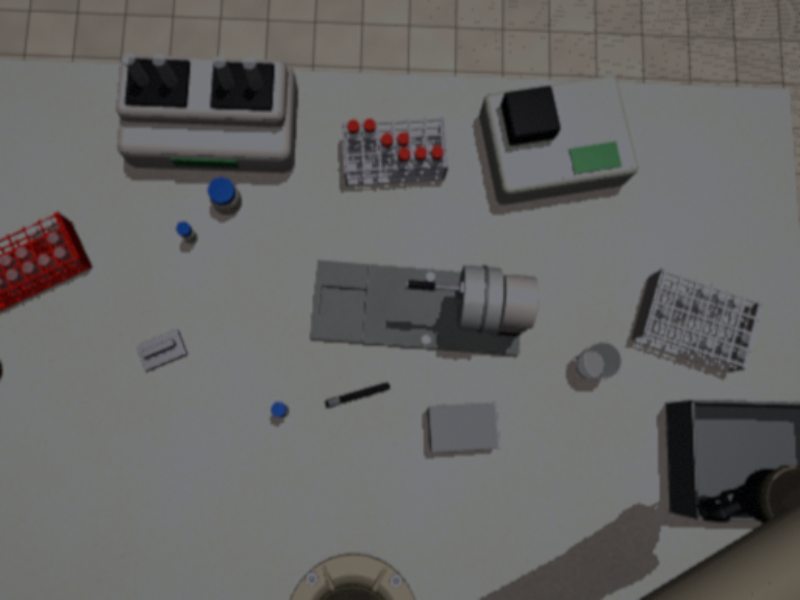

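View pics/scene.png

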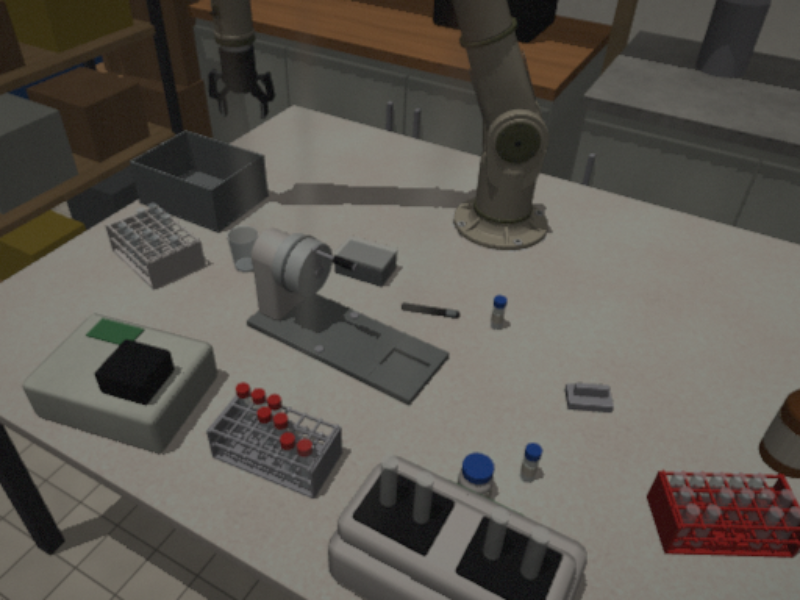

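The top view shows the ballast at about (162,350), the stand from (312,262) to (520,355) with its pocket at (343,300), and the handle at (422,285). The jar is near (222,190), the vials at (184,230) and (279,410), and the marker at (357,395). Next I measure them.

```bash
python3 - <<'E'
from h import *
import pickle
F=pickle.load(open('F.pkl','rb')); f=F['top']; P=cloud(f); s=800/512
def reg(f,P,u0,u1,v0,v1,z0,z1):
    m=np.zeros(P.shape[:2],bool); m[int(v0/s):int(v1/s),int(u0/s):int(u1/s)]=1
    return m&(P[...,2]>z0)&(P[...,2]<z1)
def rect(P,m,name):
    q=P[m]; r=cv2.minAreaRect(q[:,:2].astype(np.float32)*1000); print(name,m.sum(),np.round(r[0],1),np.round(r[1],1),round(r[2],1),'zmed',np.median(q[:,2]),'mean',q.mean(0).round(4))
print('table z',np.median(P[100:250,0:380][...,2]))
rect(P,reg(f,P,125,200,320,380,.010,.06),'ballast all')
rect(P,reg(f,P,125,200,320,380,.010,.025),'ballast plate')
rect(P,reg(f,P,125,200,320,380,.033,.06),'rib')
rect(P,reg(f,P,300,540,250,365,.009,.025),'plate')
rect(P,reg(f,P,300,400,255,365,.009,.025),'plate+y end')
rect(P,reg(f,P,405,438,270,300,.09,.22),'handle')
# color edges of rays on planes
g=cv2.cvtColor(f['image'],cv2.COLOR_BGR2GRAY)
# scene cloud
f2=F['scene'];P2=cloud(f2)
rect(P2,reg(f2,P2,555,625,370,420,.010,.06),'ballast sc')
rect(P2,reg(f2,P2,555,625,370,420,.034,.06),'rib sc')
rect(P2,reg(f2,P2,240,455,290,405,.009,.022),'plate sc')
g2=cv2.cvtColor(f2['image'],cv2.COLOR_BGR2GRAY)
m=reg(f2,P2,325,360,250,275,.08,.25)&(g2<50); rect(P2,m,'handle sc')
m=reg(f,P,405,438,270,300,.08,.25)&(g<50); rect(P,m,'handle dark')
for n,(u,v) in {'vialb':(184,228),'viala':(279,408),'jar':(222,190),'beaker':(590,362),'marker':(357,395),'tipbox':(462,428)}.items():
    print(n,P[int(v/s),int(u/s)].round(3))
cv2.imwrite('pics/c.png',cv2.resize(f['image'][155:240,80:350],(800,252),interpolation=cv2.INTER_CUBIC))
E
```

```text
table z 0.0010899042981219907
ballast all 504 [469.5 369. ] [51.4 81.8] 25.9 zmed 0.01887464321348339 mean [0.4689 0.3665 0.0226]
ballast plate 390 [469.5 369. ] [51.4 81.8] 25.9 zmed 0.017628588648748493 mean [0.4687 0.3664 0.0176]
rib 101 [469.7 368.3] [13.2 59.6] 24.5 zmed 0.041053947815360904 mean [0.4691 0.368  0.041 ]
plate 4210 [572.3 -93.5] [199.2 394. ] 2.1 zmed 0.01371224147981271 mean [ 0.5571 -0.067   0.0139]
plate+y end 2170 [565.   18.4] [193.5 169.7] 1.5 zmed 0.013664858679957852 mean [0.5677 0.0076 0.0139]
handle 116 [567.8 -95.9] [49.4 15.8] 87.1 zmed 0.20607650060317145 mean [ 0.5674 -0.095   0.2059]
ballast sc 453 [470.9 368.6] [58.1 80.5] 24.9 zmed 0.020204362331060547 mean [0.4788 0.3697 0.0247]
rib sc 104 [470.8 368.4] [17.3 60. ] 19.9 zmed 0.0418137067613811 mean [0.4721 0.3692 0.041 ]
plate sc 3726 [507.7 -97.7] [392.9 268.1] 87.4 zmed 0.014769213745483015 mean [ 0.5659 -0.0779  0.0147]
handle sc 81 [ 552.1 -122.6] [113.8  33.8] 60.6 zmed 0.2044136445217036 mean [ 0.5696 -0.0952  0.2006]
handle dark 89 [568.5 -96.2] [43.4 14.4] 85.9 zmed 0.20666872644691262 mean [ 0.5676 -0.0954  0.2065]
vialb [0.688 0.33  0.074]
viala [0.368 0.141 0.071]
jar [0.76  0.264 0.079]
beaker [ 0.474 -0.428 -0.001]
marker [0.399 0.007 0.017]
tipbox [ 0.345 -0.181  0.055]
```

View pics/c.png

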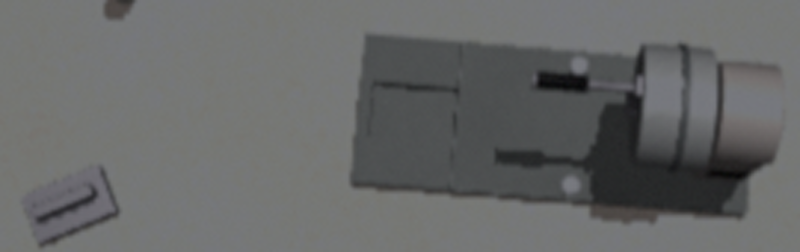

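```bash
python3 - <<'E'
from h import *
import pickle
F=pickle.load(open('F.pkl','rb')); f=F['top']; P=cloud(f); s=800/512
g=cv2.cvtColor(f['image'],cv2.COLOR_BGR2GRAY)
m=np.zeros(g.shape,np.uint8); m[155:240,190:345]=1
m&=((P[...,2]>.009)&(P[...,2]<.02)&(g<125)).astype(np.uint8)
print('gray table',np.median(g[300:340,100:200]),'plate',np.median(g[m>0]))
m=cv2.morphologyEx(m,cv2.MORPH_OPEN,np.ones((3,3)))
n,l,st,_=cv2.connectedComponentsWithStats(m); k=1+np.argmax(st[1:,4]); m=l==k; print(st[k])
# edges by lines in world: +y end, and both long sides using y> -0.12
q=P[m]
bins=np.arange(-.02,.09,.006)
lo=[];hi=[]
for b in bins:
    w=q[(q[:,1]>b)&(q[:,1]<b+.006)]
    if len(w)>5: lo.append((b+.003,w[:,0].min()));hi.append((b+.003,w[:,0].max()))
lo=np.array(lo);hi=np.array(hi);print(np.polyfit(*lo.T,1),np.polyfit(*hi.T,1))
e=[]
for b in np.arange(.5,.63,.006):
    w=q[(q[:,0]>b)&(q[:,0]<b+.006)]
    if len(w):e.append((b+.003,w[:,1].max()))
e=np.array(e);print('end',e[:,1].round(3));print(np.polyfit(*e.T,1))
# pocket floor
mp=np.zeros(g.shape,bool);mp[170:220,200:240]=1
mp&=(P[...,2]<.0085)&(g<125)
mp=cv2.morphologyEx(mp.astype(np.uint8),cv2.MORPH_OPEN,np.ones((3,3)))>0
w=P[mp];print('pocket',len(w),cv2.minAreaRect(w[:,:2].astype(np.float32)*1000),np.median(w,0))
# screws/handle direction
E
```

```text
gray table 117.0 plate 79.0
[ 199  167  133   61 3551]
[0.07491017 0.49673196] [0.01104972 0.64289853]
end [0.086 0.095 0.095 0.095 0.096 0.096 0.093 0.094 0.094 0.094 0.094 0.092
 0.092 0.092 0.092 0.093 0.09  0.09  0.091 0.091 0.088 0.089]
[-0.03270986  0.11085911]
pocket 444 ((568.4924926757812, 46.8121452331543), (146.5765380859375, 97.63118743896484), 2.5401225090026855) [0.57176959 0.0451886  0.00342055]
```

Request:
send_rows(
  deltas=[
    [1, 3, -2, -6, -5],
    [1, 8, -6, -7, -15],
    [1, 13, -10, -7, -25],
    [1, 18, -14, -7, -35],
    [1, 23, -18, -7, -45],
    [1, 28, -22, -7, -55],
    [1, 33, -26, -7, -63],
    [1, 38, -30, -7, -63],
  ],
)

```text
t: 1.1
eef_pos: [0.4725, -0.1541, 0.3012]
ee_rot: [[0.049, 0.999, -0.0], [0.999, -0.049, -0.0], [-0.0, -0.0, -1.0]]
contact_force: [0.1, -0.4, -0.2]
grip_width: 0.0856
gripper_force: 0.0
```

```bash
cat > to.py <<'E'
from h import *
import sys
def to(x,y,z,yaw=None):
    # tool y axis world angle yaw(deg)
    s=ctrl.state();R=np.array(s['ee_rot']);d=np.array([x,y,z])-s['eef_pos']
    ty=np.degrees(np.arctan2(R[1,1],R[0,1])); 
    print('t',s['t'],'pos',np.round(s['eef_pos'],4),'ty',ty.round(2),'q',np.round(s['joints'],2),'delta cm',(R.T@d*100).round(2),'roll',None if yaw is None else round((ty-yaw+180)%360-180,2),'F',np.round(s['contact_force'],1),'M',np.round(s['torque'],2),'gw',round(s['grip_width'],4))
if __name__=='__main__': to(*map(float,sys.argv[1:]))
E
python3 to.py .572 .039 .30 -2.8; python3 -c "
from h import *
print(eyes.grab_frame('wrist')['hand_eye'])"
```

```text
t 1.1 pos [ 0.4725 -0.1541  0.3012] ty -2.79 q [ 0.64  0.1  -0.42  1.57  0.04  1.48  0.17] delta cm [19.77  9.    0.11] roll 0.01 F [ 0.1 -0.4 -0.2] M [-0.02 -0.05 -0.02] gw 0.0856
[[ 1.92713041e-03 -9.62227054e-01 -2.72241406e-01  6.86453996e-02]
 [ 9.99998079e-01  1.75687756e-03  8.69124166e-04 -7.96121248e-04]
 [-3.57999967e-04 -2.72242558e-01  9.62228591e-01 -1.42269020e-01]
 [ 0.00000000e+00  0.00000000e+00  0.00000000e+00  1.00000000e+00]]
```

Request:
send_rows(
  deltas=[
    [1, 5, 2.5, 0, 0],
    [1, 11, 5, 0, 0],
    [1, 16, 7.5, 0, 0],
    [1, 21.5, 9, 0, 0],
    [1, 21.5, 9, 0, 0],
    [1, 21.5, 9, 0, 0],
  ],
)

```text
t: 1.9
eef_pos: [0.5727, 0.0539, 0.3007]
ee_rot: [[0.05, 0.999, -0.001], [0.999, -0.05, -0.0], [-0.0, -0.001, -1.0]]
contact_force: [0.9, -1.1, 0.2]
grip_width: 0.0855
gripper_force: 0.0
```

```bash
python3 - <<'E'
from h import *
import pickle
f=grab('wrist');pickle.dump(f,open('W.pkl','wb'));P=cloud(f)
cv2.imwrite('pics/w1.png',f['image'])
s=ctrl.state();print(s['eef_pos'],s['dq'])
for v in range(20,384,40): print(v,[tuple((P[v,u]*1000).astype(int)) for u in range(30,512,90)])
E
```

```text
[0.57277934 0.05294229 0.30092657] [ 0.01766659 -0.00804407  0.00812177  0.00018592 -0.00026536  0.00034395
 -0.00140991]
20 [(np.int64(311), np.int64(230), np.int64(0)), (np.int64(420), np.int64(224), np.int64(0)), (np.int64(529), np.int64(219), np.int64(0)), (np.int64(638), np.int64(214), np.int64(-1)), (np.int64(747), np.int64(209), np.int64(0)), (np.int64(813), np.int64(191), np.int64(67))]
60 [(np.int64(300), np.int64(185), np.int64(0)), (np.int64(412), np.int64(180), np.int64(-1)), (np.int64(525), np.int64(174), np.int64(1)), (np.int64(638), np.int64(169), np.int64(-1)), (np.int64(750), np.int64(163), np.int64(0)), (np.int64(817), np.int64(152), np.int64(69))]
100 [(np.int64(289), np.int64(137), np.int64(0)), (np.int64(406), np.int64(132), np.int64(0)), (np.int64(521), np.int64(126), np.int64(-1)), (np.int64(637), np.int64(121), np.int64(0)), (np.int64(753), np.int64(115), np.int64(0)), (np.int64(868), np.int64(109), np.int64(1))]
140 [(np.int64(277), np.int64(87), np.int64(-1)), (np.int64(397), np.int64(81), np.int64(0)), (np.int64(519), np.int64(77), np.int64(13)), (np.int64(
[... 1102 characters left out ...]
p.int64(633), np.int64(-163), np.int64(14)), (np.int64(617), np.int64(58), np.int64(349)), (np.int64(835), np.int64(-117), np.int64(99))]
340 [(np.int64(513), np.int64(63), np.int64(368)), (np.int64(542), np.int64(71), np.int64(379)), (np.int64(494), np.int64(-229), np.int64(12)), (np.int64(634), np.int64(-246), np.int64(0)), (np.int64(604), np.int64(68), np.int64(379)), (np.int64(634), np.int64(57), np.int64(367))]
380 [(np.int64(510), np.int64(51), np.int64(368)), (np.int64(547), np.int64(71), np.int64(391)), (np.int64(563), np.int64(65), np.int64(385)), (np.int64(583), np.int64(64), np.int64(385)), (np.int64(599), np.int64(70), np.int64(391)), (np.int64(634), np.int64(46), np.int64(369))]
```

View pics/w1.png

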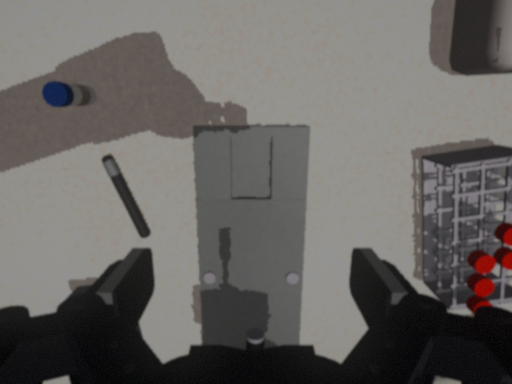

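The wrist view shows the plate at columns 195–308 and rows 126–345, and the pocket at columns 231–271 and rows 133–198. I fit both from the depth.

```bash
python3 - <<'E'
from h import *
import pickle
f=pickle.load(open('W.pkl','rb'));P=cloud(f);Z=P[...,2];g=cv2.cvtColor(f['image'],cv2.COLOR_BGR2GRAY)
def rect(m,n):
    m=cv2.morphologyEx(m.astype(np.uint8),cv2.MORPH_OPEN,np.ones((3,3)))
    c,l,st,_=cv2.connectedComponentsWithStats(m);k=1+np.argmax(st[1:,4])
    q=P[l==k];r=cv2.minAreaRect(q[:,:2].astype(np.float32)*1000);print(n,len(q),[np.round(a,2) for a in r],np.median(q[:,2]).round(4),q.mean(0).round(4))
m=np.zeros(Z.shape,bool);m[120:260,190:315]=1
rect(m&(Z>.0085)&(Z<.019),'plate')
m[:]=0;m[131:203,226:277]=1
rect(m&(Z<.009),'pocket')
gx=cv2.Sobel(g.astype(float),cv2.CV_64F,1,0);gy=cv2.Sobel(g.astype(float),cv2.CV_64F,0,1)
for v in (145,155,165,175,185): print(v,[u+190 for u in np.where(abs(gx[v,190:315])>40)[0]], (Z[v,225:280:3]*1000).astype(int))
for u in (240,250,260): print(u,[v+120 for v in np.where(abs(gy[120:210,u])>40)[0]],(Z[125:206:4,u]*1000).astype(int))
E
```

```text
plate 12327 [array([568.57,  -1.36]), array([187.96, 150.5 ]), np.float64(87.16)] 0.0135 [ 0.5685 -0.0028  0.0135]
pocket 2508 [array([570.45,  37.16]), array([83.35, 54.17]), np.float64(87.2)] 0.0035 [0.5705 0.038  0.0036]
145 [np.int64(191), np.int64(192), np.int64(193), np.int64(194), np.int64(229), np.int64(232), np.int64(269), np.int64(270), np.int64(272), np.int64(273), np.int64(308), np.int64(309), np.int64(310)] [ 13  14 442   3   3   3   3   3   3   3   4   3   3   3   2   3  13  12
  12]
155 [np.int64(192), np.int64(193), np.int64(194), np.int64(195), np.int64(269), np.int64(270), np.int64(272), np.int64(273), np.int64(307), np.int64(308), np.int64(309)] [13 12  3  3  2  4  3  3  2  4  3  3  2  2  4  2 14 12 12]
165 [np.int64(192), np.int64(193), np.int64(194), np.int64(195), np.int64(232), np.int64(268), np.int64(269), np.int64(270), np.int64(271), np.int64(272), np.int64(307), np.int64(308), np.int64(309)] [12 13  1  2  5  3  3  2  3  2  4  3  3  2  4  3 12 13 13]
175 [np.int64(193), np.int64(194), np.int64(195), np.int64(196), np.int64(268), np.int64(269), np.int64(270),
[... 308 characters left out ...]
 13 10  4  4  5  3  3  3  3  4  5  3  4  3  3 14 14 12]
240 [np.int64(124), np.int64(125), np.int64(126), np.int64(129), np.int64(130), np.int64(131), np.int64(195), np.int64(196), np.int64(197), np.int64(198), np.int64(199), np.int64(200)] [ 3 12 13  4  3  3  3  3  3  3  3  3  3  3  2  5  2  3  5 13 13]
250 [np.int64(123), np.int64(124), np.int64(125), np.int64(195), np.int64(196), np.int64(197), np.int64(198), np.int64(199), np.int64(200)] [ 2 13 14  4  2  2  3  3  2  3  2  3  3  2  3  2  2  3  5 13 12]
260 [np.int64(122), np.int64(123), np.int64(124), np.int64(125), np.int64(196), np.int64(197), np.int64(199), np.int64(200)] [ 2 14 13  5  4  4  4  4  3  4  3  2  2  5  5  3  2  4  5 12 13]
```

Request:
send_rows(
  deltas=[
    [1, 5, -2, 1, -6],
    [1, 11, -4, 3, -12],
    [1, 16, -6, 5, -18],
    [1, 22, -8, 7, -24],
    [1, 27, -10, 9, -28.3],
    [1, 31, -11.9, 10, -28.3],
    [1, 31, -11.9, 10, -28.3],
    [1, 31, -11.9, 10, -28.3],
  ],
)

```text
t: 2.95
eef_pos: [0.471, 0.3681, 0.2014]
ee_rot: [[-0.427, 0.904, 0.001], [0.904, 0.427, -0.001], [-0.001, 0.0, -1.0]]
contact_force: [0.6, 0.3, -0.9]
grip_width: 0.0853
gripper_force: 0.0
```

```bash
python3 - <<'E'
from h import *
f=grab('wrist');P=cloud(f);Z=P[...,2]
cam=np.linalg.norm(P[...,:2]-[.4697,.3687],axis=-1)<.075
def rect(m,n):
    m=cv2.morphologyEx(m.astype(np.uint8),cv2.MORPH_OPEN,np.ones((3,3)))
    c,l,st,_=cv2.connectedComponentsWithStats(m);k=1+np.argmax(st[1:,4])
    q=P[l==k];r=cv2.minAreaRect(q[:,:2].astype(np.float32)*1000);print(n,len(q),[np.round(a,2) for a in r],np.median(q[:,2]).round(4))
rect(cam&(Z>.009)&(Z<.05),'all');rect(cam&(Z>.034)&(Z<.05),'rib');rect(cam&(Z>.012)&(Z<.024),'plate')
E
python3 to.py .4697 .3687 .023 25.5
```

```text
all 3854 [array([468.97, 367.75]), array([49.93, 79.76]), np.float64(24.99)] 0.0178
rib 801 [array([468.94, 367.87]), array([11.58, 59.55]), np.float64(25.13)] 0.0414
plate 2990 [array([468.97, 367.69]), array([49.94, 79.52]), np.float64(25.04)] 0.0176
t 3.0 pos [0.4714 0.3676 0.2015] ty 25.2 q [-0.16  0.44 -0.77  1.47  0.31  1.36 -0.5 ] delta cm [ 0.2  -0.12 17.85] roll -0.3 F [ 0.1 -0.7  1.1] M [-0.02  0.07 -0.01] gw 0.0852
```

Request:
send_rows(
  deltas=[
    [0.6, 0.1, -0.2, 5, 0.2],
    [0.6, 0.1, -0.2, 10, 0.2],
    [0.6, 0.1, -0.2, 15, 0.2],
    [0.6, 0.1, -0.2, 16.5, 0.2],
    [0.6, 0.1, -0.2, 16.5, 0.2],
    [0.6, 0.1, -0.2, 16.5, 0.2],
  ],
)

```text
t: 3.75
eef_pos: [0.4689, 0.3708, 0.0388]
ee_rot: [[-0.425, 0.905, 0.003], [0.905, 0.425, 0.002], [0.001, 0.004, -1.0]]
contact_force: [-0.1, 0.4, 0.2]
grip_width: 0.051
gripper_force: 0.0
```

```bash
python3 to.py .4690 .3678 .0205 25
```

```text
t 3.75 pos [0.4689 0.3708 0.0388] ty 25.17 q [-0.2   0.59 -0.7   1.65  0.43  1.05 -0.6 ] delta cm [-0.28 -0.12  1.83] roll 0.17 F [-0.1  0.4  0.2] M [ 0.03 -0.01  0.04] gw 0.051
```

Request:
send_rows(
  deltas=[
    [0.6, -0.25, -0.1, 1.0, 0.2],
    [0.6, -0.25, -0.1, 1.5, 0.2],
    [0.6, -0.25, -0.1, 1.8, 0.2],
    [0.6, -0.25, -0.1, 1.8, 0.2],
  ],
)

```text
t: 4.25
eef_pos: [0.4673, 0.3672, 0.0181]
ee_rot: [[-0.423, 0.906, -0.0], [0.906, 0.423, -0.0], [0.0, -0.001, -1.0]]
contact_force: [0.4, 0.1, 0.7]
grip_width: 0.0512
gripper_force: 0.0
```

```bash
python3 to.py .4690 .3678 .0205 25
```

```text
t 4.25 pos [0.4673 0.3672 0.0181] ty 25.02 q [-0.21  0.61 -0.69  1.67  0.44  1.02 -0.61] delta cm [-0.02  0.18 -0.24] roll 0.02 F [0.4 0.1 0.7] M [0.02 0.02 0.01] gw 0.0512
```

Request:
send_rows(
  deltas=[
    [0.6, 0, 0.15, -0.35, 0],
    [0.4, 0, 0.15, -0.35, 0],
    [0, 0, 0.15, -0.35, 0],
    [0, 0, 0.15, -0.35, 0],
    [0, 0, 0.15, -0.35, 0],
    [0, 0, 0.15, -0.35, 0],
  ],
  force=80,
)

```text
t: 5.0
eef_pos: [0.4693, 0.3682, 0.0222]
ee_rot: [[-0.423, 0.906, 0.001], [0.906, 0.423, 0.001], [0.0, 0.001, -1.0]]
contact_force: [0.6, 0.4, 2.9]
grip_width: 0.0103
gripper_force: 79.0
```

```bash
python3 to.py .5705 .0375 .07 -2.82
```

```text
t 5.0 pos [0.4693 0.3682 0.0222] ty 25.01 q [-0.21  0.61 -0.69  1.66  0.44  1.03 -0.6 ] delta cm [-34.24  -4.8   -4.79] roll 27.83 F [0.6 0.4 2.9] M [ 0.04 -0.16 -0.  ] gw 0.0103
```

Request:
send_rows(
  deltas=[
    [0, 0, 0, -3, 0],
    [0, -4, -0.5, -6, 4],
    [0, -10, -1.5, -7, 10],
    [0, -16, -2.5, -7, 16],
    [0, -22, -3.5, -7, 22],
    [0, -28, -4.2, -7, 27.8],
    [0, -32, -4.6, -7, 27.8],
    [0, -34.2, -4.8, -7, 27.8],
  ],
)

```text
t: 6.0
eef_pos: [0.569, 0.0337, 0.09]
ee_rot: [[0.053, 0.999, -0.004], [0.999, -0.053, -0.001], [-0.002, -0.004, -1.0]]
contact_force: [-0.3, 0.2, -6.3]
grip_width: 0.0099
gripper_force: 79.4
```

Request:
send_rows(
  deltas=[
    [0, 0, 0, 0, 0],
    [0, 0, 0, 0, 0],
    [0, 0, 0, 0, 0],
  ],
)

```text
t: 6.38
eef_pos: [0.5693, 0.0392, 0.0915]
ee_rot: [[0.046, 0.999, -0.001], [0.999, -0.046, 0.001], [0.001, -0.001, -1.0]]
contact_force: [-0.2, -0.1, -5.9]
grip_width: 0.0099
gripper_force: 79.3
```

```bash
python3 - <<'E'
from h import *
s=ctrl.state();print(s['eef_pos'])
c0=np.array(s['eef_pos']);zb=c0[2]-.022
def rect(P,m,n):
    m=cv2.morphologyEx(m.astype(np.uint8),cv2.MORPH_OPEN,np.ones((3,3)))
    c,l,st,_=cv2.connectedComponentsWithStats(m);k=1+np.argmax(st[1:,4])
    q=P[l==k];r=cv2.minAreaRect(q[:,:2].astype(np.float32)*1000);print(n,len(q),[np.round(a,2) for a in r],np.median(q[:,2]).round(4))
for n in('wrist','top'):
    f=grab(n);P=cloud(f);Z=P[...,2];cv2.imwrite(f'pics/h_{n}.png',f['image'])
    near=np.linalg.norm(P[...,:2]-c0[:2],axis=-1)<.06
    rect(P,near&(abs(Z-zb-.018)<.007),n+' block')
    near=np.linalg.norm(P[...,:2]-[.5705,.0375],axis=-1)<.055
    rect(P,near&(Z<.008),n+' pocket')
E
python3 to.py .5705 .0375 .0400 -2.82
```

```text
[0.56929065 0.03922743 0.09145813]
wrist block 6807 [array([569.32,  54.26]), array([48.65, 50.23]), np.float64(87.35)] 0.0868
wrist pocket 1329 [array([572.26,  72.38]), array([11.87, 54.27]), np.float64(87.74)] 0.0036
t 6.475 pos [0.5696 0.0388 0.0917] ty -2.68 q [ 0.32  0.44 -0.56  1.68  0.26  1.1  -0.37] delta cm [-0.13  0.09  5.17] roll 0.14 F [ 0.1 -0.2 -6.1] M [ 0.03  0.02 -0.01] gw 0.0104Traceback (most recent call last):
  File "<stdin>", line 11, in <module>
  File "<stdin>", line 6, in rect
    return _wrapfunc(a, 'argmax', axis=axis, out=out, **kwds)
    return bound(*args, **kwds)
ValueError: attempt to get argmax of an empty sequence
```

View pics/h_wrist.png

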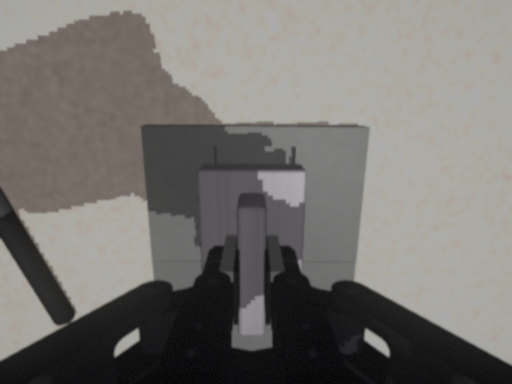

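Request:
send_rows(
  deltas=[
    [0, -0.15, 0.16, 2, 0.1],
    [0, -0.15, 0.16, 4, 0.1],
    [0, -0.15, 0.16, 5, 0.1],
    [0, -0.15, 0.16, 5, 0.1],
    [0, -0.15, 0.16, 5, 0.1],
    [0, -0.15, 0.16, 5, 0.1],
  ],
)

```text
t: 7.22
eef_pos: [0.5721, 0.0362, 0.0426]
ee_rot: [[0.05, 0.999, 0.001], [0.999, -0.05, 0.0], [0.0, 0.001, -1.0]]
contact_force: [0.1, -0.2, -6.5]
grip_width: 0.0103
gripper_force: 79.1
```

```bash
cat > chk.py <<'E'
from to import *
to(.5710,.0374,.026,-2.82)
s=ctrl.state();c0=np.array(s['eef_pos']);zb=c0[2]-.022
def rect(P,m,n):
    m=cv2.morphologyEx(m.astype(np.uint8),cv2.MORPH_OPEN,np.ones((3,3)))
    c,l,st,_=cv2.connectedComponentsWithStats(m)
    if c<2: print(n,'none');return
    k=1+np.argmax(st[1:,4])
    q=P[l==k];r=cv2.minAreaRect(q[:,:2].astype(np.float32)*1000);d=np.array([.0492,.9988]);
    print(n,len(q),[np.round(a,2) for a in r],np.median(q[:,2]).round(4),'ymax',(q[:,:2]@d).max().round(4))
f=grab('wrist');P=cloud(f);Z=P[...,2]
near=np.linalg.norm(P[...,:2]-c0[:2],axis=-1)<.06
rect(P,near&(abs(Z-zb-.018)<.006)&(Z>.017),'block')
rect(P,(abs(P[...,1]-.075)<.02)&(abs(P[...,0]-.57)<.05)&(Z<.008),'pocket')
E
python3 chk.py
```

```text
t 7.225 pos [0.5721 0.0362 0.0426] ty -2.89 q [ 0.3   0.5  -0.54  1.72  0.3   1.   -0.39] delta cm [ 0.11 -0.12  1.66] roll -0.07 F [ 0.1 -0.2 -6.5] M [ 0.02  0.04 -0.02] gw 0.0103
block 6703 [array([572.31,  51.3 ]), array([48.58, 50.32]), np.float64(87.23)] 0.0379 ymax 0.1037
pocket 1000 [array([572.32,  75.06]), array([ 6.35, 54.45]), np.float64(88.14)] 0.0037 ymax 0.106
```

Request:
send_rows(
  deltas=[
    [0, 0.04, -0.1, 0.4, 0],
    [0, 0.04, -0.1, 0.8, 0],
    [0, 0.04, -0.1, 1.2, 0],
    [0, 0.04, -0.1, 1.5, 0],
    [0, 0.04, -0.1, 1.7, 0],
    [0, 0.04, -0.1, 1.7, 0],
  ],
)

```text
t: 8.02
eef_pos: [0.5706, 0.0366, 0.0262]
ee_rot: [[0.05, 0.999, 0.0], [0.999, -0.05, -0.001], [-0.001, 0.0, -1.0]]
contact_force: [-7.3, -1.2, 9.2]
grip_width: 0.01
gripper_force: 81.5
```

```bash
python3 chk.py
```

```text
t 8.025 pos [0.5706 0.0366 0.0262] ty -2.89 q [ 0.3   0.52 -0.53  1.73  0.31  0.97 -0.41] delta cm [0.08 0.04 0.02] roll -0.07 F [-7.3 -1.2  9.2] M [-0.13  1.6   0.01] gw 0.01
block 6734 [array([570.55,  50.87]), array([50.01, 50.16]), np.float64(87.2)] 0.0216 ymax 0.1039
pocket 1117 [array([580.17,  93.23]), array([ 4.81, 79.49]), np.float64(89.04)] -0.0002 ymax 0.1253
```

Request:
send_rows(
  deltas=[
    [0.5, 0, 0, -0.1, 0],
    [0.5, 0, 0, -0.1, 0],
    [0.5, 0, 0, -0.1, 0],
    [0.5, 0, 0, -2, 0],
    [0.5, 0, 0, -6, 0],
    [0.5, 0, 0, -11, 0],
    [0.5, 0, 0, -11, 0],
    [0.5, 0, 0, -11, 0],
  ],
)

```text
t: 9.07
eef_pos: [0.5707, 0.0365, 0.1356]
ee_rot: [[0.05, 0.999, 0.001], [0.999, -0.05, -0.0], [-0.0, 0.001, -1.0]]
contact_force: [-0.5, -0.3, -0.4]
grip_width: 0.0427
gripper_force: 0.0
```

```bash
python3 - <<'E'
from to import *
f=grab('wrist');P=cloud(f);Z=P[...,2];cv2.imwrite('pics/s.png',f['image'])
d=P[...,:2]-[.5705,.0375];sx=d@[.9988,-.0492];sy=d@[.0492,.9988]
m=(abs(sx)<.023)&(abs(sy)<.038)&(Z>.015)&(Z<.032)
A=np.c_[sx[m],sy[m],np.ones(m.sum())];c=np.linalg.lstsq(A,Z[m],rcond=None)[0];print('block plane',m.sum(),c, 'deg',np.degrees(c[:2]))
m=(abs(sx)>.03)&(abs(sx)<.07)&(abs(sy)<.05)&(Z>.005)&(Z<.03)
A=np.c_[sx[m],sy[m],np.ones(m.sum())];c=np.linalg.lstsq(A,Z[m],rcond=None)[0];print('base plane',m.sum(),c,np.degrees(c[:2]))
to(.5639,-.0973,.3,-2.82)
E
```

```text
block plane 3993 [0.00048403 0.00191969 0.02162198] deg [0.0277329  0.10999013]
base plane 11193 [0.0003608  0.00014923 0.0135918 ] [0.02067228 0.00855013]
t 9.125 pos [0.5702 0.0364 0.1347] ty -2.89 q [ 0.33  0.39 -0.58  1.64  0.23  1.18 -0.35] delta cm [-13.39   0.04 -16.53] roll -0.07 F [ 0.   0.1 -0.6] M [ 0.03 -0.06  0.01] gw 0.0427
```

View pics/s.png

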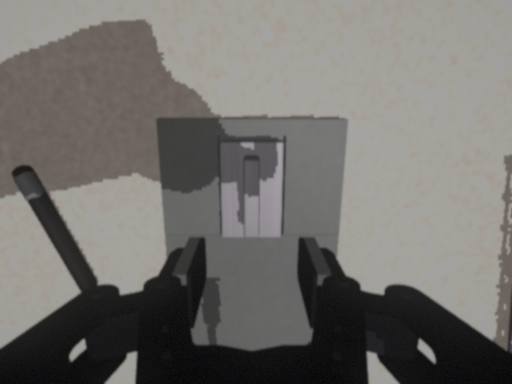

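The block sits 8.0 mm proud of the base and level, so it is home. Next is the handle.

Request:
send_rows(
  deltas=[
    [0.5, 0, 0, -6, 0],
    [0.5, -1, 0, -12, 0],
    [0.5, -4, 0, -15, 0],
    [0.5, -9, 0, -15, 0],
    [0.5, -13.3, 0, -15, 0],
    [0.5, -13.3, 0, -15, 0],
    [0.5, -13.3, 0, -15, 0],
    [0.5, -13.3, 0, -15, 0],
  ],
)

```text
t: 10.12
eef_pos: [0.5638, -0.0947, 0.2844]
ee_rot: [[0.048, 0.999, -0.001], [0.999, -0.048, 0.001], [0.001, -0.001, -1.0]]
contact_force: [-0.5, 0.7, -0.1]
grip_width: 0.0431
gripper_force: 0.0
```

```bash
python3 - <<'E'
from to import *
f=grab('wrist');P=cloud(f);Z=P[...,2];g=cv2.cvtColor(f['image'],cv2.COLOR_BGR2GRAY)
cv2.imwrite('pics/k.png',f['image'])
m=(abs(P[...,0]-.5675)<.03)&(abs(P[...,1]+.0955)<.045)&(Z>.17)&(Z<.225)
q=P[m];print(m.sum(),q[:,2].max(),np.percentile(q[:,2],95)); print(cv2.minAreaRect(q[:,:2].astype(np.float32)*1000), q.mean(0), np.median(g[m]))
q=P[m&(g<60)]
if len(q)>20: print(len(q),cv2.minAreaRect(q[:,:2].astype(np.float32)*1000))
to(.5675,-.0955,.18,-2.82)
E
```

```text
1762 0.2091778175739774 0.20767490303607722
((567.2488403320312, -105.77352142333984), (69.7254409790039, 15.610812187194824), 87.21481323242188) [ 0.5672297  -0.09903732  0.20474293] 34.0
1287 ((567.7384643554688, -95.01213073730469), (47.64445114135742, 15.47986888885498), 87.138427734375)
t 10.175 pos [ 0.5639 -0.0947  0.2846] ty -2.75 q [ 0.53  0.29 -0.53  1.41  0.15  1.48 -0.05] delta cm [-0.07  0.37 10.46] roll 0.07 F [-0.1 -0.3  0.8] M [ 0.07  0.06 -0.02] gw 0.0426
```

View pics/k.png

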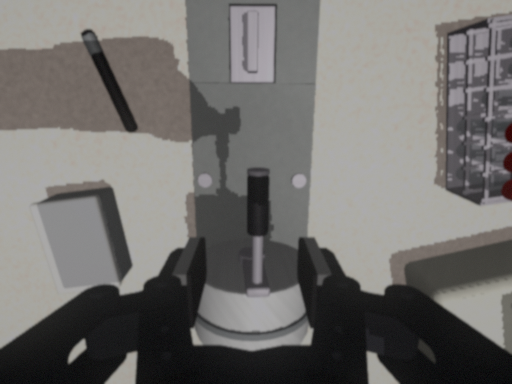

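The picture shows the handle between the open fingers, at about (258,205), so I descend and grip it.

Request:
send_rows(
  deltas=[
    [0.5, 0, 0.37, 4, 0],
    [0.5, 0, 0.37, 8, 0],
    [0.5, 0, 0.37, 10.4, 0],
    [0.5, 0, 0.37, 10.4, 0],
    [0.5, 0, 0.37, 10.4, 0],
  ],
)

```text
t: 10.8
eef_pos: [0.5683, -0.0959, 0.1821]
ee_rot: [[0.049, 0.999, 0.002], [0.999, -0.049, 0.0], [0.0, 0.002, -1.0]]
contact_force: [0.4, -0.1, 0.1]
grip_width: 0.0428
gripper_force: 0.0
```

```bash
python3 to.py .5677 -.095 .181 -2.82
```

```text
t 10.8 pos [ 0.5683 -0.0959  0.1821] ty -2.84 q [ 0.52  0.35 -0.52  1.57  0.18  1.27 -0.08] delta cm [ 0.09 -0.06  0.11] roll -0.02 F [ 0.4 -0.1  0.1] M [-0.03 -0.03 -0.01] gw 0.0428
```

Request:
send_rows(
  deltas=[
    [0, 0, -0.05, 0.1, 0],
    [0, 0, -0.05, 0.1, 0],
    [0, 0, -0.05, 0.1, 0],
    [0, 0, -0.05, 0.1, 0],
    [0, 0, -0.05, 0.1, 0],
  ],
  force=60,
)

```text
t: 11.42
eef_pos: [0.5678, -0.0963, 0.1811]
ee_rot: [[0.05, 0.999, 0.002], [0.999, -0.05, -0.0], [-0.0, 0.002, -1.0]]
contact_force: [1.1, 0.5, 6.6]
grip_width: 0.0143
gripper_force: 58.6
```

```bash
python3 to.py .5677 -.095 .181 -2.82
python3 - <<'E'
import numpy as np
# rows in tool frame (y=+stand x, z down) relative to theta 4.2, cm, every 10deg
for a in range(0,361,10):
    t=np.radians(4.2+a);print(a,round(5*(np.sin(t)-np.sin(np.radians(4.2))),2),round(-5*(np.cos(t)-np.cos(np.radians(4.2))),2),end=' | ')
E
```

```text
t 11.425 pos [ 0.5678 -0.0963  0.1811] ty -2.88 q [ 0.52  0.35 -0.52  1.57  0.18  1.27 -0.08] delta cm [ 0.13 -0.02  0.01] roll -0.06 F [1.1 0.5 6.6] M [ 0.14  0.04 -0.04] gw 0.0143
0 0.0 -0.0 | 10 0.86 0.14 | 20 1.68 0.43 | 30 2.44 0.85 | 40 3.12 1.4 | 50 3.69 2.06 | 60 4.14 2.81 | 70 4.44 3.63 | 80 4.61 4.48 | 90 4.62 5.35 | 100 4.48 6.21 | 110 4.19 7.04 | 120 3.77 7.8 | 130 3.22 8.47 | 140 2.56 9.04 | 150 1.81 9.49 | 160 1.0 9.8 | 170 0.14 9.96 | 180 -0.73 9.97 | 190 -1.59 9.83 | 200 -2.42 9.55 | 210 -3.18 9.12 | 220 -3.85 8.57 | 230 -4.42 7.91 | 240 -4.87 7.16 | 250 -5.18 6.35 | 260 -5.34 5.49 | 270 -5.35 4.62 | 280 -5.21 3.76 | 290 -4.93 2.94 | 300 -4.5 2.18 | 310 -3.95 1.5 | 320 -3.29 0.93 | 330 -2.54 0.48 | 340 -1.73 0.18 | 350 -0.87 0.01 | 360 -0.0 -0.0 |
```

```bash
cat > seg.py <<'E'
import numpy as np,sys
def seg(a,st,n=8):
    r=np.radians;t=[a+st*(i+1) for i in range(n)]
    return [[0,0,round(5*(np.sin(r(b))-np.sin(r(a))),2),round(-5*(np.cos(r(b))-np.cos(r(a))),2),0] for b in t]
a0,st,N=float(sys.argv[1]),float(sys.argv[2]),int(sys.argv[3])
for k in range(N): print(a0+k*8*st,seg(a0+k*8*st,st))
E
python3 seg.py 4 5 9
```

```text
4.0 [[0, 0, np.float64(0.43), np.float64(0.05), 0], [0, 0, np.float64(0.86), np.float64(0.14), 0], [0, 0, np.float64(1.28), np.float64(0.26), 0], [0, 0, np.float64(1.68), np.float64(0.42), 0], [0, 0, np.float64(2.08), np.float64(0.61), 0], [0, 0, np.float64(2.45), np.float64(0.84), 0], [0, 0, np.float64(2.8), np.float64(1.1), 0], [0, 0, np.float64(3.12), np.float64(1.39), 0]]
44.0 [[0, 0, np.float64(0.3), np.float64(0.32), 0], [0, 0, np.float64(0.57), np.float64(0.66), 0], [0, 0, np.float64(0.81), np.float64(1.02), 0], [0, 0, np.float64(1.02), np.float64(1.4), 0], [0, 0, np.float64(1.19), np.float64(1.8), 0], [0, 0, np.float64(1.33), np.float64(2.22), 0], [0, 0, np.float64(1.43), np.float64(2.64), 0], [0, 0, np.float64(1.5), np.float64(3.07), 0]]
84.0 [[0, 0, np.float64(0.03), np.float64(0.44), 0], [0, 0, np.float64(0.02), np.float64(0.87), 0], [0, 0, np.float64(-0.03), np.float64(1.3), 0], [0, 0, np.float64(-0.12), np.float64(1.73), 0], [0, 0, np.float64(-0.25), np.float64(2.15), 0], [0, 0, np.float64(-0.4), np.float64(2.56), 0], [0, 0, np.float64(-0.6), np.float64(2.95), 0], [0, 0,
[... 1700 characters left out ...]
p.float64(-0.82), 0], [0, 0, np.float64(0.48), np.float64(-1.21), 0], [0, 0, np.float64(0.71), np.float64(-1.59), 0], [0, 0, np.float64(0.97), np.float64(-1.94), 0], [0, 0, np.float64(1.25), np.float64(-2.26), 0], [0, 0, np.float64(1.57), np.float64(-2.56), 0], [0, 0, np.float64(1.91), np.float64(-2.84), 0]]
324.0 [[0, 0, np.float64(0.36), np.float64(-0.24), 0], [0, 0, np.float64(0.75), np.float64(-0.45), 0], [0, 0, np.float64(1.15), np.float64(-0.62), 0], [0, 0, np.float64(1.56), np.float64(-0.76), 0], [0, 0, np.float64(1.98), np.float64(-0.86), 0], [0, 0, np.float64(2.42), np.float64(-0.93), 0], [0, 0, np.float64(2.85), np.float64(-0.95), 0], [0, 0, np.float64(3.29), np.float64(-0.94), 0]]
```

Request:
send_rows(
  deltas=[
    [0, 0, 0.43, 0.0, 0],
    [0, 0, 0.86, 0.09, 0],
    [0, 0, 1.28, 0.21, 0],
    [0, 0, 1.68, 0.37, 0],
  ],
)

```text
t: 11.92
eef_pos: [0.5847, -0.0973, 0.1767]
ee_rot: [[0.05, 0.999, 0.002], [0.999, -0.05, -0.0], [0.0, 0.002, -1.0]]
contact_force: [0.9, 0.7, 4.9]
grip_width: 0.0141
gripper_force: 58.6
```

Request:
send_rows(
  deltas=[
    [0, 0, 0.4, 0.19, 0],
    [0, 0, 0.77, 0.42, 0],
    [0, 0, 1.12, 0.68, 0],
    [0, 0, 1.44, 0.97, 0],
  ],
)

```text
t: 12.42
eef_pos: [0.5992, -0.098, 0.1667]
ee_rot: [[0.05, 0.999, 0.002], [0.999, -0.05, 0.0], [0.0, 0.002, -1.0]]
contact_force: [3.4, 0.4, 4.9]
grip_width: 0.0141
gripper_force: 58.7
```

Request:
send_rows(
  deltas=[
    [0, 0, 0.3, 0.32, 0],
    [0, 0, 0.57, 0.66, 0],
    [0, 0, 0.81, 1.02, 0],
    [0, 0, 1.02, 1.4, 0],
  ],
)

```text
t: 12.92
eef_pos: [0.6091, -0.0986, 0.1523]
ee_rot: [[0.05, 0.999, 0.001], [0.999, -0.05, 0.0], [0.0, 0.001, -1.0]]
contact_force: [4.6, 0.3, 2.7]
grip_width: 0.0139
gripper_force: 58.6
```

Request:
send_rows(
  deltas=[
    [0, 0, 0.17, 0.4, 0],
    [0, 0, 0.31, 0.82, 0],
    [0, 0, 0.41, 1.24, 0],
    [0, 0, 0.48, 1.67, 0],
  ],
)

```text
t: 13.42
eef_pos: [0.6136, -0.0988, 0.1352]
ee_rot: [[0.05, 0.999, 0.001], [0.999, -0.05, 0.0], [0.0, 0.001, -1.0]]
contact_force: [5.0, 0.5, 1.8]
grip_width: 0.0142
gripper_force: 58.5
```

Request:
send_rows(
  deltas=[
    [0, 0, 0.03, 0.44, 0],
    [0, 0, 0.02, 0.87, 0],
    [0, 0, -0.03, 1.3, 0],
    [0, 0, -0.12, 1.73, 0],
  ],
)

```text
t: 13.92
eef_pos: [0.6119, -0.0987, 0.1175]
ee_rot: [[0.05, 0.999, -0.001], [0.999, -0.05, 0.0], [0.0, -0.001, -1.0]]
contact_force: [3.9, 0.5, 0.0]
grip_width: 0.014
gripper_force: 58.4
```

Request:
send_rows(
  deltas=[
    [0, 0, -0.13, 0.42, 0],
    [0, 0, -0.28, 0.83, 0],
    [0, 0, -0.48, 1.22, 0],
    [0, 0, -0.71, 1.59, 0],
  ],
)

```text
t: 14.42
eef_pos: [0.6045, -0.0983, 0.1022]
ee_rot: [[0.05, 0.999, -0.001], [0.999, -0.05, 0.0], [0.0, -0.001, -1.0]]
contact_force: [1.9, 0.5, 1.4]
grip_width: 0.0141
gripper_force: 58.6
```

Request:
send_rows(
  deltas=[
    [0, 0, -0.26, 0.35, 0],
    [0, 0, -0.55, 0.68, 0],
    [0, 0, -0.86, 0.98, 0],
    [0, 0, -1.21, 1.25, 0],
  ],
)

```text
t: 14.92
eef_pos: [0.5926, -0.0977, 0.0903]
ee_rot: [[0.05, 0.999, 0.0], [0.999, -0.05, -0.0], [-0.0, 0.0, -1.0]]
contact_force: [-0.0, 0.3, 6.6]
grip_width: 0.0141
gripper_force: 59.0
```

Request:
send_rows(
  deltas=[
    [0, 0, -0.36, 0.24, 0],
    [0, 0, -0.74, 0.45, 0],
    [0, 0, -1.14, 0.62, 0],
    [0, 0, -1.56, 0.76, 0],
  ],
)

```text
t: 15.42
eef_pos: [0.578, -0.0969, 0.0832]
ee_rot: [[0.05, 0.999, 0.002], [0.999, -0.05, -0.0], [-0.0, 0.002, -1.0]]
contact_force: [2.1, 1.0, 6.2]
grip_width: 0.0138
gripper_force: 59.0
```

Request:
send_rows(
  deltas=[
    [0, 0, -0.42, 0.1, 0],
    [0, 0, -0.86, 0.17, 0],
    [0, 0, -1.29, 0.19, 0],
    [0, 0, -1.73, 0.18, 0],
  ],
)

```text
t: 15.92
eef_pos: [0.5609, -0.096, 0.0813]
ee_rot: [[0.05, 0.999, 0.003], [0.999, -0.05, -0.0], [0.0, 0.003, -1.0]]
contact_force: [5.8, 2.0, 6.1]
grip_width: 0.0141
gripper_force: 58.9
```

Continuing the circle to 364°.

Request:
send_rows(
  deltas=[
    [0, 0, -0.43, -0.06, 0],
    [0, 0, -0.85, -0.14, 0],
    [0, 0, -1.27, -0.26, 0],
    [0, 0, -1.68, -0.42, 0],
  ],
)

```text
t: 16.42
eef_pos: [0.5442, -0.0951, 0.0853]
ee_rot: [[0.05, 0.999, 0.003], [0.999, -0.05, 0.0], [0.0, 0.003, -1.0]]
contact_force: [8.1, 1.2, 1.5]
grip_width: 0.0144
gripper_force: 58.7
```

Request:
send_rows(
  deltas=[
    [0, 0, -0.39, -0.19, 0],
    [0, 0, -0.76, -0.42, 0],
    [0, 0, -1.11, -0.68, 0],
    [0, 0, -1.44, -0.97, 0],
  ],
)

```text
t: 16.92
eef_pos: [0.5298, -0.0944, 0.0948]
ee_rot: [[0.05, 0.999, 0.003], [0.999, -0.05, 0.0], [0.0, 0.003, -1.0]]
contact_force: [8.5, 1.6, -0.3]
grip_width: 0.0141
gripper_force: 58.5
```

Request:
send_rows(
  deltas=[
    [0, 0, -0.3, -0.32, 0],
    [0, 0, -0.57, -0.66, 0],
    [0, 0, -0.81, -1.02, 0],
    [0, 0, -1.02, -1.41, 0],
  ],
)

```text
t: 17.42
eef_pos: [0.5194, -0.0938, 0.1085]
ee_rot: [[0.05, 0.999, 0.002], [0.999, -0.05, 0.001], [0.001, 0.002, -1.0]]
contact_force: [10.0, 0.7, -3.2]
grip_width: 0.014
gripper_force: 58.4
```

Request:
send_rows(
  deltas=[
    [0, 0, -0.17, -0.4, 0],
    [0, 0, -0.31, -0.81, 0],
    [0, 0, -0.41, -1.24, 0],
    [0, 0, -0.48, -1.67, 0],
  ],
)

```text
t: 17.92
eef_pos: [0.5143, -0.0935, 0.1249]
ee_rot: [[0.05, 0.999, 0.001], [0.999, -0.05, 0.001], [0.001, 0.001, -1.0]]
contact_force: [9.3, 0.7, -5.5]
grip_width: 0.014
gripper_force: 58.4
```

Request:
send_rows(
  deltas=[
    [0, 0, -0.03, -0.43, 0],
    [0, 0, -0.01, -0.87, 0],
    [0, 0, 0.04, -1.3, 0],
    [0, 0, 0.12, -1.73, 0],
  ],
)

```text
t: 18.42
eef_pos: [0.5149, -0.0936, 0.1415]
ee_rot: [[0.05, 0.999, -0.0], [0.999, -0.05, 0.001], [0.001, -0.0, -1.0]]
contact_force: [8.6, 1.2, -8.5]
grip_width: 0.0142
gripper_force: 58.4
```

Request:
send_rows(
  deltas=[
    [0, 0, 0.12, -0.42, 0],
    [0, 0, 0.28, -0.82, 0],
    [0, 0, 0.48, -1.21, 0],
    [0, 0, 0.71, -1.59, 0],
  ],
)

```text
t: 18.92
eef_pos: [0.5207, -0.0939, 0.1567]
ee_rot: [[0.05, 0.999, -0.004], [0.999, -0.05, 0.001], [0.001, -0.004, -1.0]]
contact_force: [3.9, 1.1, -9.1]
grip_width: 0.0143
gripper_force: 58.5
```

Request:
send_rows(
  deltas=[
    [0, 0, 0.26, -0.35, 0],
    [0, 0, 0.54, -0.67, 0],
    [0, 0, 0.86, -0.97, 0],
    [0, 0, 1.2, -1.25, 0],
  ],
)

```text
t: 19.42
eef_pos: [0.5338, -0.0946, 0.1712]
ee_rot: [[0.05, 0.999, -0.001], [0.999, -0.05, 0.0], [0.0, -0.001, -1.0]]
contact_force: [-2.6, 2.5, -3.6]
grip_width: 0.0137
gripper_force: 59.0
```

Request:
send_rows(
  deltas=[
    [0, 0, 0.36, -0.24, 0],
    [0, 0, 0.75, -0.45, 0],
    [0, 0, 1.15, -0.62, 0],
    [0, 0, 1.56, -0.76, 0],
  ],
)

```text
t: 19.92
eef_pos: [0.5502, -0.0955, 0.1794]
ee_rot: [[0.05, 0.999, 0.001], [0.999, -0.05, -0.0], [-0.0, 0.001, -1.0]]
contact_force: [-3.9, 3.7, -0.5]
grip_width: 0.0145
gripper_force: 59.3
```

Request:
send_rows(
  deltas=[
    [0, 0, 0.42, -0.1, 0],
    [0, 0, 0.86, -0.17, 0],
    [0, 0, 1.29, -0.19, 0],
    [0, 0, 1.73, -0.18, 0],
  ],
)

```text
t: 20.42
eef_pos: [0.5679, -0.0964, 0.1811]
ee_rot: [[0.05, 0.999, 0.002], [0.999, -0.05, -0.0], [-0.0, 0.002, -1.0]]
contact_force: [-2.5, 2.3, 4.6]
grip_width: 0.0141
gripper_force: 59.6
```

```bash
cat > fit.py <<'E'
import numpy as np
fw=[(.5847,.1767,.9,4.9),(.5992,.1667,3.4,4.9),(.6091,.1523,4.6,2.7),(.6136,.1352,5,1.8),(.6119,.1175,3.9,0),(.6045,.1022,1.9,1.4),(.5926,.0903,0,6.6),(.578,.0832,2.1,6.2),(.5609,.0813,5.8,6.1),(.5442,.0853,8.1,1.5),(.5298,.0948,8.5,-.3),(.5194,.1085,10,-3.2),(.5143,.1249,9.3,-5.5),(.5149,.1415,8.6,-8.5),(.5207,.1567,3.9,-9.1),(.5338,.1712,-2.6,-3.6),(.5502,.1794,-3.9,-.5),(.5679,.1811,-2.5,4.6)]
bw=[]
try:
    from bwd import bw
except ImportError: pass
D=np.array([list(r)+[1] for r in fw]+[list(r)+[-1] for r in bw])
x,z,Fx,Fz,d=D.T
c=np.linalg.lstsq(np.c_[2*x,2*z,np.ones(len(x))],x*x+z*z,rcond=None)[0]
print('centre',c[:2],'r',np.sqrt(c[2]+c[0]**2+c[1]**2))
th=np.arctan2(x-c[0],z-c[1]);Ft=Fx*np.cos(th)-Fz*np.sin(th);Fr=Fx*np.sin(th)+Fz*np.cos(th)
for a,b,e,k in zip(np.degrees(th)%360,Ft,Fr,d):print(int(k),round(a),round(b,1),round(e,1))
def fit(extra,n):
    A=np.c_[d,np.sin(th),np.cos(th)]
    A=np.c_[A,np.ones_like(d)] if extra else A
    p,res,*_=np.linalg.lstsq(A,Ft,rcond=None)
    phi=np.degrees(np.arctan2(p[2],p[1]));print(n,p.round(2),'G',np.hypot(p[1],p[2]).round(2),'heavy-down theta',(180-phi)%360,'rms',np.std(Ft-A@p))
fit(0,'basic')
if len(bw):fit(1,'offs')
E
python3 fit.py; python3 seg.py 364 -5 9 | sed 's/np.float64(\([-0-9.]*\))/\1/g'; python3 -c "
from rig import ctrl;print(ctrl.state()['contact_force'],ctrl.state()['t'])"
```

```text
centre [0.56384517 0.13126391] r 0.04999402130344317
1 25 -1.2 4.8
1 45 -1.1 5.9
1 65 -0.5 5.3
1 85 -1.4 5.1
1 106 -1.1 3.7
1 126 -2.2 0.7
1 145 -3.8 -5.4
1 164 -3.8 -5.4
1 183 -5.4 -6.4
1 203 -6.9 -4.6
1 223 -6.4 -5.6
1 243 -7.4 -7.4
1 263 -6.6 -8.5
1 282 -6.6 -10.2
1 301 -5.9 -8.0
1 323 -4.2 -1.3
1 344 -3.9 0.6
1 5 -2.9 4.4
basic [-3.94  2.91  1.26] G 3.17 heavy-down theta 156.5036502891873 rms 0.3673075918267112
364.0 [[0, 0, -0.44, -0.01, 0], [0, 0, -0.87, 0.02, 0], [0, 0, -1.3, 0.08, 0], [0, 0, -1.73, 0.18, 0], [0, 0, -2.14, 0.32, 0], [0, 0, -2.54, 0.49, 0], [0, 0, -2.92, 0.7, 0], [0, 0, -3.29, 0.94, 0]]
324.0 [[0, 0, -0.34, 0.27, 0], [0, 0, -0.66, 0.57, 0], [0, 0, -0.95, 0.9, 0], [0, 0, -1.21, 1.25, 0], [0, 0, -1.43, 1.62, 0], [0, 0, -1.63, 2.01, 0], [0, 0, -1.79, 2.42, 0], [0, 0, -1.91, 2.84, 0]]
284.0 [[0, 0, -0.09, 0.43, 0], [0, 0, -0.14, 0.86, 0], [0, 0, -0.15, 1.3, 0], [0, 0, -0.12, 1.73, 0], [0, 0, -0.06, 2.16, 0], [0, 0, 0.05, 2.59, 0], [0, 0, 0.18, 3.0, 0], [0, 0, 0.36, 3.4, 0]]
244.0 [[0, 0, 0.21, 0.38, 0], [0, 0, 0.45, 0.75, 0], [0, 0, 0.72, 1.09, 0], [0, 0, 1.02, 1.4
[... 436 characters left out ...]
[0, 0, 2.51, -1.66, 0], [0, 0, 2.77, -2.01, 0]]
124.0 [[0, 0, 0.23, -0.37, 0], [0, 0, 0.42, -0.76, 0], [0, 0, 0.58, -1.17, 0], [0, 0, 0.71, -1.59, 0], [0, 0, 0.79, -2.01, 0], [0, 0, 0.84, -2.45, 0], [0, 0, 0.85, -2.88, 0], [0, 0, 0.83, -3.32, 0]]
84.0 [[0, 0, -0.06, -0.43, 0], [0, 0, -0.17, -0.86, 0], [0, 0, -0.3, -1.27, 0], [0, 0, -0.48, -1.67, 0], [0, 0, -0.69, -2.05, 0], [0, 0, -0.93, -2.42, 0], [0, 0, -1.2, -2.76, 0], [0, 0, -1.5, -3.07, 0]]
44.0 [[0, 0, -0.33, -0.29, 0], [0, 0, -0.68, -0.55, 0], [0, 0, -1.05, -0.78, 0], [0, 0, -1.44, -0.97, 0], [0, 0, -1.85, -1.13, 0], [0, 0, -2.26, -1.25, 0], [0, 0, -2.69, -1.34, 0], [0, 0, -3.12, -1.39, 0]]
[-2.4884539   2.28844169  4.62486672] 20.425
```

The fit is clean: the heavy side is down at about 156.5°. I turn back the other way to check that, then stop there.

Request:
send_rows(
  deltas=[
    [0, 0, -0.44, -0.01, 0],
    [0, 0, -0.87, 0.02, 0],
    [0, 0, -1.3, 0.08, 0],
    [0, 0, -1.73, 0.18, 0],
    [0, 0, -2.14, 0.32, 0],
    [0, 0, -2.54, 0.49, 0],
    [0, 0, -2.92, 0.7, 0],
    [0, 0, -3.29, 0.94, 0],
  ],
)

```text
t: 21.42
eef_pos: [0.5351, -0.0947, 0.172]
ee_rot: [[0.05, 0.999, 0.003], [0.999, -0.05, -0.0], [-0.0, 0.003, -1.0]]
contact_force: [0.1, 2.7, 5.6]
grip_width: 0.014
gripper_force: 59.9
```

Request:
send_rows(
  deltas=[
    [0, 0, -0.34, 0.27, 0],
    [0, 0, -0.66, 0.57, 0],
    [0, 0, -0.95, 0.9, 0],
    [0, 0, -1.21, 1.25, 0],
    [0, 0, -1.43, 1.62, 0],
    [0, 0, -1.63, 2.01, 0],
    [0, 0, -1.79, 2.42, 0],
    [0, 0, -1.91, 2.84, 0],
  ],
)

```text
t: 22.42
eef_pos: [0.5152, -0.0936, 0.1423]
ee_rot: [[0.05, 0.999, 0.0], [0.999, -0.05, 0.0], [0.0, 0.0, -1.0]]
contact_force: [2.2, 4.7, 0.5]
grip_width: 0.0143
gripper_force: 59.6
```

Request:
send_rows(
  deltas=[
    [0, 0, -0.09, 0.43, 0],
    [0, 0, -0.14, 0.86, 0],
    [0, 0, -0.15, 1.3, 0],
    [0, 0, -0.12, 1.73, 0],
    [0, 0, -0.06, 2.16, 0],
    [0, 0, 0.05, 2.59, 0],
    [0, 0, 0.18, 3.0, 0],
    [0, 0, 0.36, 3.4, 0],
  ],
)

```text
t: 23.42
eef_pos: [0.5194, -0.0938, 0.1086]
ee_rot: [[0.05, 0.999, 0.002], [0.999, -0.05, 0.0], [0.0, 0.002, -1.0]]
contact_force: [3.3, 4.6, 2.4]
grip_width: 0.0139
gripper_force: 59.7
```

Request:
send_rows(
  deltas=[
    [0, 0, 0.21, 0.38, 0],
    [0, 0, 0.45, 0.75, 0],
    [0, 0, 0.72, 1.09, 0],
    [0, 0, 1.02, 1.4, 0],
    [0, 0, 1.35, 1.69, 0],
    [0, 0, 1.7, 1.95, 0],
    [0, 0, 2.07, 2.18, 0],
    [0, 0, 2.46, 2.38, 0],
  ],
)

```text
t: 24.42
eef_pos: [0.5442, -0.0952, 0.0853]
ee_rot: [[0.05, 0.999, 0.002], [0.999, -0.05, -0.0], [0.0, 0.002, -1.0]]
contact_force: [1.6, 4.5, 6.7]
grip_width: 0.0141
gripper_force: 60.0
```

Request:
send_rows(
  deltas=[
    [0, 0, 0.41, 0.16, 0],
    [0, 0, 0.82, 0.28, 0],
    [0, 0, 1.25, 0.37, 0],
    [0, 0, 1.68, 0.42, 0],
    [0, 0, 2.12, 0.43, 0],
    [0, 0, 2.56, 0.4, 0],
    [0, 0, 2.99, 0.34, 0],
    [0, 0, 3.41, 0.24, 0],
  ],
)

```text
t: 25.42
eef_pos: [0.5767, -0.0969, 0.0828]
ee_rot: [[0.05, 0.999, -0.001], [0.999, -0.05, -0.0], [-0.0, -0.001, -1.0]]
contact_force: [-5.8, 4.0, 11.5]
grip_width: 0.0142
gripper_force: 60.5
```

Request:
send_rows(
  deltas=[
    [0, 0, 0.41, -0.14, 0],
    [0, 0, 0.81, -0.31, 0],
    [0, 0, 1.2, -0.52, 0],
    [0, 0, 1.56, -0.76, 0],
    [0, 0, 1.9, -1.03, 0],
    [0, 0, 2.22, -1.33, 0],
    [0, 0, 2.51, -1.66, 0],
    [0, 0, 2.77, -2.01, 0],
  ],
)

```text
t: 26.42
eef_pos: [0.6031, -0.0983, 0.1004]
ee_rot: [[0.05, 0.999, -0.005], [0.999, -0.05, 0.001], [0.0, -0.005, -1.0]]
contact_force: [-1.0, 3.7, -5.3]
grip_width: 0.0143
gripper_force: 59.0
```

Request:
send_rows(
  deltas=[
    [0, 0, 0.23, -0.37, 0],
    [0, 0, 0.42, -0.76, 0],
    [0, 0, 0.58, -1.17, 0],
    [0, 0, 0.71, -1.59, 0],
    [0, 0, 0.79, -2.01, 0],
    [0, 0, 0.84, -2.45, 0],
    [0, 0, 0.85, -2.88, 0],
    [0, 0, 0.83, -3.32, 0],
  ],
)

```text
t: 27.42
eef_pos: [0.6136, -0.0988, 0.1363]
ee_rot: [[0.05, 0.999, 0.001], [0.999, -0.05, -0.0], [0.0, 0.001, -1.0]]
contact_force: [3.9, 3.4, -6.6]
grip_width: 0.0145
gripper_force: 58.9
```

```bash
echo 'bw=[(.5351,.172,.1,5.6),(.5152,.1423,2.2,.5),(.5194,.1086,3.3,2.4),(.5442,.0853,1.6,6.7),(.5767,.0828,-5.8,11.5),(.6031,.1004,-1,-5.3),(.6136,.1363,3.9,-6.6)]'>bwd.py; python3 fit.py|grep -v '^1 '
```

```text
centre [0.56386625 0.13124755] r 0.04998295522742231
-1 325 3.3 4.5
-1 283 1.0 -2.0
-1 243 0.6 -4.0
-1 203 1.2 -6.8
-1 165 2.7 -12.6
-1 128 4.8 2.5
-1 84 7.0 3.2
basic [-3.85  2.9   1.38] G 3.22 heavy-down theta 154.52342890328978 rms 0.3510464085263629
offs [-3.77  2.89  1.34 -0.16] G 3.18 heavy-down theta 155.0279471929267 rms 0.34428861449493264
```

Request:
send_rows(
  deltas=[
    [0, 0, 0.03, 0.44, 0],
    [0, 0, 0.02, 0.87, 0],
    [0, 0, -0.03, 1.3, 0],
    [0, 0, -0.12, 1.73, 0],
    [0, 0, -0.25, 2.15, 0],
    [0, 0, -0.4, 2.56, 0],
    [0, 0, -0.6, 2.95, 0],
    [0, 0, -0.83, 3.32, 0],
  ],
)

```text
t: 28.42
eef_pos: [0.6047, -0.0983, 0.1024]
ee_rot: [[0.05, 0.999, -0.0], [0.999, -0.05, 0.0], [0.0, -0.0, -1.0]]
contact_force: [-0.9, 4.2, 4.3]
grip_width: 0.0145
gripper_force: 59.7
```

Request:
send_rows(
  deltas=[
    [0, 0, -0.26, 0.35, 0],
    [0, 0, -0.55, 0.68, 0],
    [0, 0, -0.86, 0.98, 0],
    [0, 0, -1.21, 1.25, 0],
    [0, 0, -1.57, 1.49, 0],
    [0, 0, -2.0, 1.72, 0],
    [0, 0, -2.0, 1.72, 0],
    [0, 0, -2.0, 1.72, 0],
  ],
)

```text
t: 29.42
eef_pos: [0.5852, -0.0973, 0.0859]
ee_rot: [[0.05, 0.999, 0.001], [0.999, -0.05, -0.0], [-0.0, 0.001, -1.0]]
contact_force: [-2.4, 4.0, 7.8]
grip_width: 0.0137
gripper_force: 60.1
```

```bash
python3 - <<'E'
from to import *
s=ctrl.state();p=s['eef_pos'];print(np.degrees(np.arctan2(p[0]-.56387,p[2]-.13125)),s['contact_force'],s['gripper_force'],s['dq'],s['t'])
f=grab('wrist');P=cloud(f);Z=P[...,2]
d=P[...,:2]-[.5705,.0375];sx=d@[.9988,-.0492];sy=d@[.0492,.9988]
m=(abs(sx)<.023)&(abs(sx)>.01)&(abs(sy)<.038)&(Z<.05);print('block z',m.sum(),np.median(Z[m]))
m=(abs(sx)>.03)&(abs(sx)<.07)&(abs(sy)<.05)&(Z<.03);print('base z',np.median(Z[m]))
E
```

```text
154.83625329228994 [-2.39060947  3.97201376  7.78297046] 60.075854659080505 [ 0.00080154  0.00026212 -0.00020149 -0.00027289  0.00087583  0.00073432
  0.00010062] 29.425
block z 2425 0.021626076608396102
base z 0.01360632568058711
```

```bash
python3 -c "
from rig import ticket;print(ticket.hand_in())"
```

```text
the job is handed in; nothing more can be done
None
```

The job is handed in: the ballast is seated flat and released, and I turned the drum a full turn one way and most of a turn back. Its heavy side is down at a handle angle of about 155° (both directions agree within about 2°), and the crank handle is still gripped.

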